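Fit the tall core sleeve on the label unwinder

ROBOT

A 6-joint arm with a two-finger parallel gripper is mounted at the origin on the work surface. World frame = base frame: x ahead of the robot, y to its left, z up, the work surface at z = 0. Lengths are in m, angles in rad, forces in N, time in s.
With the tool pointing down it reaches from about 0.425 to 0.95 m from the base axis. Payload 3.5 kg.
Tool frame: the origin (TCP) lies at the very end of the fingers, on their centre line; the grasp point (between the pads) lies 19 mm behind it; z points along the fingers, y is the direction in which the jaws open and shut (so a half turn about z gives the same grasp; the last joint's range is limited). The gripper opens to 85 mm and grips with 20 to 120 N. Pads are 22 mm wide; open, the fingers measure 114 mm over their backs; the gripper's body (76 mm by 85 mm) begins 54 mm behind the grasp point. The pads swing forward as they close: fully open they stand 13 mm farther back than shut.
Start: joints at [-1.374, 0.286, 1.577, -0, 1.279, -0.15], TCP at [0.229, -0.635, 0.231] pointing down, gripper open.
Joint ranges: [-2.77, 2.77], [-0.9, 2.22], [0.21, 2.48], [-1.53, 4.67], [0.24, 2.81], [-2.84, 2.84]. Speed limits (rad/s): [2.79, 2.79, 3.14, 3.14, 3.14, 3.14].

INTERFACE

Orientations are given as a unit quaternion [x, y, z, w].
In Python, from plant import get_state, read_camera, get_calibration, ticket, search_frame, cut_out, pinpoint gives the robot as it stands.
- The arm moves only by the tool move_arm, never from a script. Its argument "plan" is a list that holds one entry, the list of rows, each a list of 7 numbers: the turn, a rotation vector about the tool's x, y, z in degrees, then the shift along the tool's x, y, z in m, then the finger opening in m, from 0 to 0.0854. In form: [[[ax, ay, az, x, y, z, hand], ...]]. A call has exactly 5 rows; each row is the pose to reach, as a shift and turn from the pose measured when the call began, along the tool's axes at that moment; what a row does not reach only later rows make up. A row lasts 1/8 s, in which the tool goes at most 62.5 mm and 10.7 degrees, less where a joint would pass 70% of its speed; a pose out of reach is approached as far as the arm can. A call with a gripper value outside its range is refused whole. The fingers move at their own pace and stop on an object; "force" is the grip in N (left out, the last holds). Time passes only in rows, so rows that repeat a pose let the fingers close, or fill a call up. It gives the time, the measured TCP pose, the force and the opening at its end, in the units of the state.
- get_state(): the state, without advancing time (a new reading comes with each control period).
- read_camera(name): name is "scene" or "side" or "wrist"; returns the picture (420x560x3 uint8, red, green, blue); there is no depth.
- get_calibration(name): a dict with "mtx" (3x3 intrinsics, pixels), "dist_coeffs" ([k1, k2, p1, p2, k3] as OpenCV has them; the pictures are not rectified), "extrinsics" (4x4, takes a point from camera to world coordinates); the wrist camera has in their place "hand_eye" (4x4, takes a point from camera to tool coordinates, whose origin is the TCP and whose axes are the flange's). Camera axes: x right, y up, looking along -z (the intrinsics and any distortion apply to the point x, -y, -z); pixel columns grow to the right and rows downward; lengths in m; the calibration is good to about 2 mm. A picture is of the moment at which its call begins: read the wrist's pose just before it. get_calibration takes no time and is no camera call.
- ticket.sign_off(): hands the job in, once; it reports no verdict.
Trained networks look in the newest picture that a camera, given by its name, has taken for a name from the list of things; names that differ only in an ending like _2 or _b are one class to them, and where a whole thing is asked for, a point or a joint stands for the part that bears it (a point fixed in the world has none). Each returns a list of dicts, best first, with "p" (0 to 1); they miss things now and then, are a little off and sometimes report something else, mostly with a low value. They report only what shows in the picture. A call takes as long as a camera call. They do not tell look-alikes from the thing itself.
- search_frame(camera, query): "centre" ([column, row] in pixels, amid what is visible of it).
- cut_out(camera, query): "pixels" (420x560 bool, what is visible of it) and "centre" ([column, row] in pixels, amid what is visible of it).
- pinpoint(camera, query): "centre" ([column, row] in pixels: a listed point, or the origin of a listed thing).
The state is a dict: "time": time; "qpos": joint angles; "dq": joint speeds; "joint_efforts": joint torques, N m; "eef_pos": TCP position; "tcp_rot": TCP orientation; "contact_force": force on the tool from outside, world axes, zero at the start; "wrist_torque": the same for the moment, N m; "opening": opening from 0.0 (shut) to 1.0 (fully open).
Only numpy, scipy, OpenCV 4.12 (cv2) and the standard library are available. Lean on these libraries where they do the work, as an engineer would, in place of code of your own. Each camera call takes 0.05 s, during which the arm holds its last target.

TASK

Get the label unwinder ready for the next roll: take the tall black sleeve from the bench and slide it down over the upright steel spindle of the unwinder until it sits flat on the turntable, and let go. Leave the short black ring and the small white bottle standing where they are.

Things in the scene. Friction and masses are not known exactly. Their poses are not given: they have to be found in the camera images.
- sleeve_mid (a point): The tall core sleeve: a black plastic tube standing upright on the bench, open at both ends, 60 mm tall, outside diameter 50 mm, bore 34 mm (wall 8 mm), 50 to 100 g. Point on its axis, half-way up (30 mm above its lower rim); z along the tube axis.
- spindle_foot (a point): Foot of the unwinder's spindle: on its axis, on the turntable's top face, 22 mm above the bench; z up. Fixed steel shaft, diameter 22 mm, 66 mm tall from here, the last 14 mm tapering to 8 mm. Turntable: fixed aluminium disc, diameter 110 mm, on a grey 210 x 140 mm base. 110 mm along this point's +x stands a thick white guide roller, diameter 40 mm, top 39 mm above this point; not the spindle.
- collar_mid (a point): The short black ring, the wrong one: same plastic and diameters as the sleeve but only 22 mm tall, lying flat on the bench. Point on its axis, half-way up. To be left alone.
- bottle_mid (a point): Small white closed bottle with a black cap, 50 mm in diameter, 75 mm tall, standing on the bench. Point on its axis, half-way up. To be left alone.
Things that resemble listed ones, but are neither listed nor needed, are in the scene too. Leave any yellow look-alike of the part that bears sleeve_mid alone.

How it is judged:
By the outcome, as a careful person would: the job done as asked, in the order asked, and still so for the second after the job is handed in, with the robot touching nothing.
It also fails if it takes over 38 s, if anything falls off the work surface, if the arm or the gripper's body presses on something with over 40 N, if the wrist force passes 120 N, or if a joint passes its speed limit or range.

## Working session

There is one attempt and no reset: what is moved stays moved. The work goes in short steps, Python scripts to look and compute and a tool call to move; the robot and the scene stay as the last step left them, time stands still between calls to the robot, and variables do not carry over. Pictures are saved under pics/ and viewed, and the job is handed in when it is done.

Besides the shell and the picture viewer there is one more tool, called after "Call:" as name([rows], argument=value, ...), one row to a line, values as JSON. move_arm: Moves the arm, as the interface text tells. Its arguments: {"type":"object","properties":{"plan":{"type":"array","items":{"type":"array","items":{"type":"array","items":{"type":"number"}}}},"force":{"type":"number"}},"required":["plan"]}

```bash
ls; mkdir -p pics; python3 - <<'E'
from plant import *
import cv2
s=get_state(); print(s['time'],s['eef_pos'],s['tcp_rot'],s['opening'])
for n in ['scene','side','wrist']:
    im=read_camera(n); cv2.imwrite(f'pics/{n}0.png',im[:,:,::-1])
    for q in ['sleeve_mid','spindle_foot','collar_mid','bottle_mid']:
        print(n,q,[(r['p'],r['centre']) for r in pinpoint(n,q)])
    c=get_calibration(n); print(c)
E
```

```text
pics
0.0 [ 0.22930412 -0.63415818  0.22992995] [ 9.85005501e-01  1.72518875e-01 -3.05849559e-05 -1.18287679e-03] 0.9980577506849501
scene sleeve_mid [(0.92, [247.7, 259.4]), (0.75, [288.0, 229.5])]
scene spindle_foot [(0.79, [382.8, 228.0])]
scene collar_mid [(0.88, [234.0, 211.2])]
scene bottle_mid [(0.63, [171.7, 240.3])]
{'mtx': array([[435.50878644,   0.        , 294.09748612],
       [  0.        , 435.50878644, 215.22616814],
       [  0.        ,   0.        ,   1.        ]]), 'dist_coeffs': array([-0.091302,  0.      ,  0.      ,  0.      ,  0.      ]), 'extrinsics': array([[-0.08444133, -0.72390017,  0.68471761,  1.14858025],
       [ 0.99630835, -0.07200766,  0.04673933,  0.00233003],
       [ 0.0154703 ,  0.68613661,  0.7273082 ,  0.72153356],
       [ 0.        ,  0.        ,  0.        ,  1.        ]])}
side sleeve_mid [(0.79, [282.6, 233.2]), (0.7, [344.6, 232.3])]
side spindle_foot [(0.66, [201.5, 186.1])]
side collar_mid [(0.58, [305.3, 307.9])]
side bottle_mid [(0.74, [409.0, 289.8])]
{'mtx': array([[448.94641119,   0.        , 278.78319175],
       [  0.        , 44
[... 416 characters left out ...]
        ]])}
wrist sleeve_mid []
wrist spindle_foot []
wrist collar_mid []
wrist bottle_mid []
{'mtx': array([[328.23519041,   0.        , 274.98884198],
       [  0.        , 328.23519041, 212.26944507],
       [  0.        ,   0.        ,   1.        ]]), 'dist_coeffs': array([-0.06862858,  0.        ,  0.        ,  0.        ,  0.        ]), 'hand_eye': array([[-5.65175223e-04,  9.48236331e-01,  3.17565018e-01,
         8.08484841e-02],
       [ 9.99999678e-01,  7.17095875e-04, -3.61504933e-04,
         5.74515134e-04],
       [-5.70516676e-04,  3.17564711e-01, -9.48236431e-01,
        -1.43262885e-01],
       [ 0.00000000e+00,  0.00000000e+00,  0.00000000e+00,
         1.00000000e+00]])}
```

View pics/scene0.png

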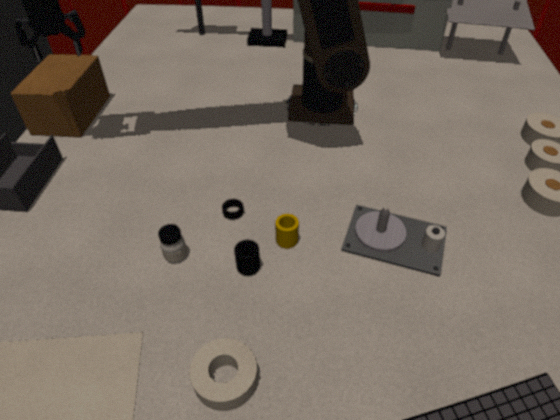

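View pics/side0.png

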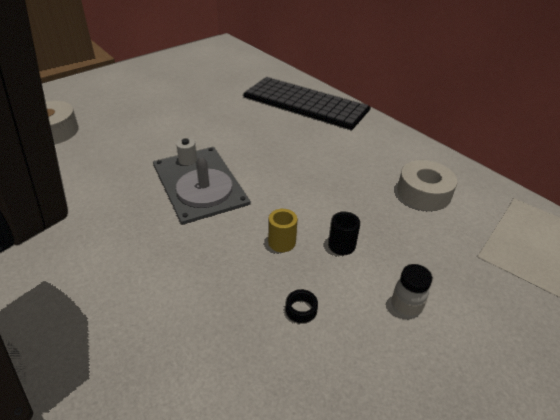

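```bash
cat > h.py <<'E'
import numpy as np, cv2
from plant import get_calibration
from scipy.optimize import least_squares
from scipy.spatial.transform import Rotation as R
def ext(n,st=None):
    c=get_calibration(n)
    if n=='wrist':
        T=np.eye(4);T[:3,:3]=R.from_quat(st['tcp_rot']).as_matrix();T[:3,3]=st['eef_pos']
        return c,T@c['hand_eye']
    return c,c['extrinsics']
def ray(n,px,st=None):
    c,E=ext(n,st)
    u=cv2.undistortPoints(np.array([[px]],float),c['mtx'],c['dist_coeffs'])[0,0]
    d=E[:3,:3]@np.array([u[0],-u[1],-1]); return E[:3,3],d/np.linalg.norm(d)
def atz(n,px,z,st=None):
    o,d=ray(n,px,st); return o+d*(z-o[2])/d[2]
def tri(rs):
    A=0;b=0
    for o,d in rs:
        P=np.eye(3)-np.outer(d,d);A=A+P;b=b+P@o
    x=np.linalg.solve(A,b); return x,[np.linalg.norm((np.eye(3)-np.outer(d,d))@(x-o)) for o,d in rs]
def proj(n,p,st=None):
    c,E=ext(n,st);q=(np.atleast_2d(p)-E[:3,3])@E[:3,:3]
    q=q*[1,-1,-1]
    return cv2.projectPoints(q,np.zeros(3),np.zeros(3),c['mtx'],c['dist_coeffs'])[0][:,0]
E
python3 - <<'E'
from h import *
sc={'s1':([247.7,259.4],.03),'s2':([288,229.5],.03),'sp':([382.8,228],.022),'co':([234,211.2],.011),'bo':([171.7,240.3],.0375)}
sd={'s1':([282.6,233.2],.03),'s2':([344.6,232.3],.03),'sp':([201.5,186.1],.022),'co':([305.3,307.9],.011),'bo':([409,289.8],.0375)}
for k in sc: print(k,atz('scene',*sc[k]).round(3))
for k in sd: print(k,atz('side',*sd[k]).round(3))
E
```

```text
s1 [ 0.627 -0.124  0.03 ]
s2 [ 0.54  -0.051  0.03 ]
sp [0.509 0.152 0.022]
co [ 0.481 -0.18   0.011]
bo [ 0.6   -0.286  0.038]
s1 [ 0.537 -0.061  0.03 ]
s2 [ 0.623 -0.126  0.03 ]
sp [0.503 0.145 0.022]
co [ 0.472 -0.192  0.011]
bo [ 0.603 -0.28   0.037]
```

The scene picture shows the black sleeve at about (247,259), the yellow look-alike at (288,230), the spindle foot at about (382,230), the ring at (233,209) and the bottle at (172,243). The side picture has the black sleeve at (344,233) and the yellow one at (283,231). In world coordinates the sleeve is near (0.625, -0.125) and the spindle near (0.506, 0.149). The two cameras disagree by about 5 mm, so I'll refine with the wrist camera.

Call:
move_arm([
  [[0,0,-8,0.046,-0.029,0,0.085],[0,0,-16,0.092,-0.058,0,0.085],[0,0,-24,0.138,-0.087,0,0.085],[0,0,-32,0.184,-0.116,0,0.085],[0,0,-40,0.23,-0.145,0,0.085]],
], force=40)

```text
time: 1.38
eef_pos: [0.3974, -0.4189, 0.2316]
tcp_rot: [0.866, 0.501, 0.0, 0.0]
contact_force: [0.8, -0.0, -0.5]
opening: 0.994
```

```bash
cat >> h.py <<'E'
def delta(st,goal,yaw=None):
    Rm=R.from_quat(st['tcp_rot']).as_matrix()
    x=Rm[:,0]; y0=np.degrees(np.arctan2(x[1],x[0]))
    out=Rm.T@(np.array(goal)-st['eef_pos'])
    print('pos',np.round(st['eef_pos'],4),'yaw',round(y0,1),'tilt',np.round(Rm[:,2],4),'shift',out.round(4),'dyaw(tool z)',None if yaw is None else round(y0-yaw,1))
    if yaw is not None:
        Rt=R.from_euler('z',yaw,degrees=True)*R.from_euler('x',180,degrees=True)
        print('rotvec',np.degrees((R.from_matrix(Rm).inv()*Rt).as_rotvec()).round(2))
E
python3 - <<'E'
from h import *
from plant import *
s=get_state();print(s['time'],s['dq'].round(2) if hasattr(s['dq'],'round') else s['dq']); delta(s,[.625,-.125,.2],90)
E
```

```text
1.375 [ 0.71 -0.19  0.2   0.   -0.02 -0.41]
pos [ 0.3974 -0.4189  0.2316] yaw 60.1 tilt [ 5.e-04 -6.e-04 -1.e+00] shift [0.3682 0.0509 0.0316] dyaw(tool z) -29.9
rotvec [  0.04   0.03 -29.88]
```

Call:
move_arm([
  [[0,0,-8,0.06,0.008,0.006,0.085],[0,0,-16,0.12,0.016,0.012,0.085],[0,0,-24,0.18,0.025,0.018,0.085],[0,0,-30,0.24,0.033,0.024,0.085],[0,0,-30,0.3,0.041,0.03,0.085]],
])

```text
time: 2.0
eef_pos: [0.5836, -0.1775, 0.2018]
tcp_rot: [0.706, 0.708, 0.0, 0.001]
contact_force: [1.4, -0.2, -0.1]
opening: 0.993
```

```bash
python3 - <<'E'
from h import *
from plant import *
s=get_state();delta(s,[.625,-.125,.2],90)
E
```

```text
pos [ 0.5836 -0.1775  0.2018] yaw 90.2 tilt [ 0.0013 -0.0012 -1.    ] shift [0.0524 0.0416 0.0018] dyaw(tool z) 0.2
rotvec [0.08 0.07 0.16]
```

Call:
move_arm([
  [[0,0,0,0.045,0.036,0.0,0.085],[0,0,0,0.052,0.042,0.002,0.085],[0,0,0,0.052,0.042,0.002,0.085],[0,0,0,0.052,0.042,0.002,0.085],[0,0,0,0.052,0.042,0.002,0.085]],
])

```text
time: 2.62
eef_pos: [0.6248, -0.1268, 0.2]
tcp_rot: [0.707, 0.707, 0.0, 0.001]
contact_force: [0.3, -0.6, 0.0]
opening: 0.995
```

```bash
python3 - <<'E'
from h import *
from plant import *
s=get_state();im=read_camera('wrist');cv2.imwrite('pics/w1.png',im[:,:,::-1])
for q in ['sleeve_mid','spindle_foot']:
    for r in pinpoint('wrist',q): print(q,r['p'],r['centre'],atz('wrist',r['centre'],.03 if q[1]=='l' else .022,s).round(4))
for r in cut_out('wrist','sleeve_mid'): print(r['p'],r['centre'],r['pixels'].sum())
delta(s,[.625,-.125,.2],90)
E
```

```text
sleeve_mid 0.97 [187.6, 115.1] [ 0.5437 -0.0565  0.03  ]
sleeve_mid 0.88 [268.4, 189.2] [ 0.618  -0.1273  0.03  ]
0.81 [171.6, 111.7] 2843
0.65 [268.7, 196.9] 2269
pos [ 0.6248 -0.1268  0.2   ] yaw 90.0 tilt [ 0.0014 -0.0014 -1.    ] shift [0.0018 0.0002 0.    ] dyaw(tool z) 0.0
rotvec [0.08 0.08 0.04]
```

View pics/w1.png

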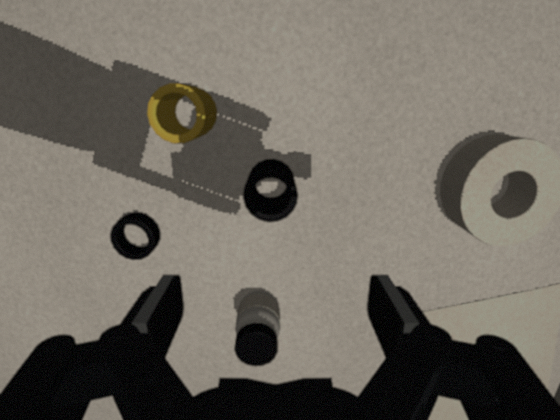

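The wrist picture shows the black sleeve around (270,190) and the yellow one at (180,112), with the ring at (135,235) and the bottle at (257,330). I'll fit the sleeve's silhouette for a precise position.

```bash
cat >> h.py <<'E'
from scipy.optimize import minimize
def hull(n,x,y,z0,h,r,st):
    t=np.linspace(0,2*np.pi,60,endpoint=False)
    P=np.concatenate([np.c_[x+r*np.cos(t),y+r*np.sin(t),0*t+z] for z in (z0,z0+h)])
    return cv2.convexHull(proj(n,P,st).astype(np.float32))
def fit(n,mask,x0,st=None,z0=0,h=.06,r=.025):
    def cost(p):
        m=np.zeros(mask.shape,np.uint8)
        cv2.fillPoly(m,[np.round(hull(n,p[0],p[1],z0,h,r,st)*16).astype(np.int32)],255,cv2.LINE_AA,4)
        m=m/255.
        return np.abs(m-mask).sum()
    x0=np.array(x0)
    b=minimize(cost,x0,method='Nelder-Mead',options=dict(initial_simplex=[x0,x0+[.006,0],x0+[0,.006]],xatol=1e-5))
    return b.x,b.fun,mask.sum()
def darkmask(im,c,rad,thr=40):
    g=im.max(2).astype(np.uint8); m=(g<thr).astype(np.uint8)
    z=np.zeros_like(m); cv2.circle(z,tuple(int(v) for v in c),rad,1,-1); m=m*z
    cs,_=cv2.findContours(m,cv2.RETR_EXTERNAL,cv2.CHAIN_APPROX_NONE)
    o=np.zeros_like(m); cv2.drawContours(o,[max(cs,key=cv2.contourArea)],-1,1,-1); return o.astype(float)
E
python3 - <<'E'
from h import *
from plant import *
s=get_state()
for n,c,rad in [('wrist',(270,190),45),('scene',(247,259),28),('side',(344,233),30)]:
    im=cv2.imread(f'pics/{dict(wrist="w1",scene="scene0",side="side0")[n]}.png')
    for thr in (30,40):
        print(n,thr,fit(n,darkmask(im,c,rad,thr),[.623,-.126],s))
E
```

```text
wrist 30 (array([ 0.62150895, -0.12523023]), np.float64(430.29803921568623), np.float64(2502.0))
wrist 40 (array([ 0.62100912, -0.12621685]), np.float64(386.313725490196), np.float64(2548.0))
scene 30 (array([ 0.621875, -0.12375 ]), np.float64(244.95294117647057), np.float64(675.0))
scene 40 (array([ 0.62197525, -0.12460858]), np.float64(217.4705882352941), np.float64(702.0))
side 30 (array([ 0.61981895, -0.12534503]), np.float64(229.10196078431372), np.float64(1033.0))
side 40 (array([ 0.61926364, -0.12585951]), np.float64(190.96470588235294), np.float64(1073.0))
```

Call:
move_arm([
  [[0,0,0,0.001,-0.004,0.04,0.085],[0,0,0,0.001,-0.004,0.08,0.085],[0,0,0,0.001,-0.004,0.12,0.085],[0,0,0,0.001,-0.004,0.12,0.085],[0,0,0,0.001,-0.004,0.12,0.085]],
])

```text
time: 3.45
eef_pos: [0.6223, -0.1258, 0.0816]
tcp_rot: [0.707, 0.708, 0.001, 0.002]
contact_force: [0.5, -0.4, 0.4]
opening: 0.992
```

```bash
python3 - <<'E'
from h import *
from plant import *
s=get_state();im=read_camera('wrist');cv2.imwrite('pics/w2.png',im[:,:,::-1])
delta(s,[.621,-.1255,.02],90)
print(proj('wrist',[.621,-.1255,.06],s))
m=darkmask(im,proj('wrist',[.621,-.1255,.04],s)[0],95,40)
print(fit('wrist',m,[.621,-.125],s))
E
```

```text
pos [ 0.6223 -0.1258  0.0816] yaw 90.1 tilt [ 0.0037 -0.0021 -1.    ] shift [ 0.0004 -0.0015  0.0616] dyaw(tool z) 0.1
rotvec [0.21 0.12 0.08]
[[273.4843683  255.27498694]]
(array([ 0.61966533, -0.12572243]), np.float64(757.9450980392156), np.float64(7007.0))
```

View pics/w2.png

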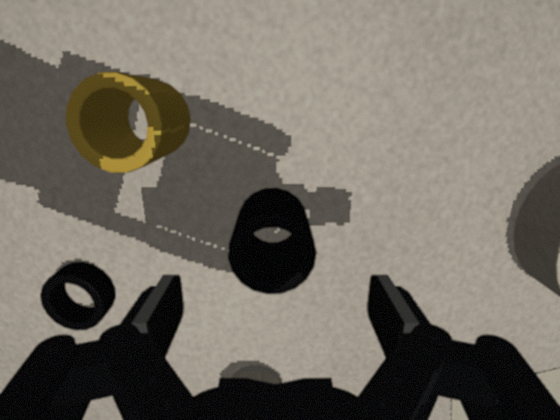

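The sleeve (centre about (272,240)) sits midway between the fingers (columns 170 and 380). I'll descend and close.

Call:
move_arm([
  [[0,0,0,0,-0.002,0.03,0.085],[0,0,0,0,-0.002,0.055,0.085],[0,0,0,0,-0.002,0.061,0.085],[0,0,0,0,-0.002,0.061,0.085],[0,0,0,0,-0.002,0.061,0.06]],
])

```text
time: 4.12
eef_pos: [0.6226, -0.1266, 0.0235]
tcp_rot: [0.707, 0.708, 0.002, 0.004]
contact_force: [-1.2, -0.2, -0.5]
opening: 0.813
```

Call:
move_arm([
  [[0,0,0,0,0,0,0.03],[0,0,0,0,0,0,0.03],[0,0,0,0,0,0,0.03],[0,0,0,0,0,0,0.03],[0,0,0,0,0,0,0.03]],
])

```text
time: 4.75
eef_pos: [0.6238, -0.127, 0.0252]
tcp_rot: [0.707, 0.708, 0.002, 0.006]
contact_force: [-0.8, -0.3, 6.0]
opening: 0.572
```

```bash
python3 - <<'E'
from h import *
from plant import *
s=get_state();delta(s,[.621,-.1255,.02],90);print(s['opening'],s['contact_force'])
# spindle: tip at z=.088, analyze later
E
```

```text
pos [ 0.6238 -0.127   0.0252] yaw 90.1 tilt [ 0.011  -0.0048 -0.9999] shift [ 0.0016 -0.0028  0.0051] dyaw(tool z) 0.1
rotvec [0.63 0.28 0.09]
0.5721994078851862 [-0.75312061 -0.30117553  5.97181564]
```

Opening 0.57 (about 49 mm) fits the 50 mm tube, so the sleeve is gripped. Next I lift it.

Call:
move_arm([
  [[0,0,0,0,0,-0.03,0.03],[0,0,0,0,0,-0.075,0.03],[0,0,0,0,0,-0.12,0.03],[0,0,0,0,0,-0.16,0.03],[0,0,0,0.03,-0.013,-0.17,0.03]],
])

```text
time: 5.38
eef_pos: [0.6108, -0.0979, 0.1987]
tcp_rot: [0.707, 0.707, 0.004, 0.009]
contact_force: [-0.2, 1.3, -1.2]
opening: 0.574
```

```bash
python3 - <<'E'
from h import *
from plant import *
s=get_state();delta(s,[.506,.149,.2],90);print(s['opening'],s['contact_force'])
im=read_camera('wrist');cv2.imwrite('pics/w3.png',im[:,:,::-1])
for r in pinpoint('wrist','spindle_foot'): print(r,atz('wrist',r['centre'],.022,s))
im=cv2.imread('pics/scene0.png');cv2.imwrite('pics/sc_sp.png',cv2.resize(im[195:285,330:460],None,fx=6,fy=6,interpolation=0))
im=cv2.imread('pics/side0.png');cv2.imwrite('pics/sd_sp.png',cv2.resize(im[130:225,145:255],None,fx=6,fy=6,interpolation=0))
for n in('scene','side'):print(n,proj(n,[[.506,.149,.022],[.506,.149,.088]]))
E
```

```text
pos [ 0.6108 -0.0979  0.1987] yaw 90.0 tilt [ 0.0175 -0.0073 -0.9998] shift [ 0.2468 -0.1049 -0.0049] dyaw(tool z) -0.0
rotvec [ 1.    0.42 -0.05]
0.5735369151257466 [-0.17668805  1.34189831 -1.20893929]
scene [[381.41738351 226.91369316]
 [386.56196061 205.56577171]]
side [[201.58725371 184.53267685]
 [198.34621128 156.80167534]]
```

View pics/w3.png

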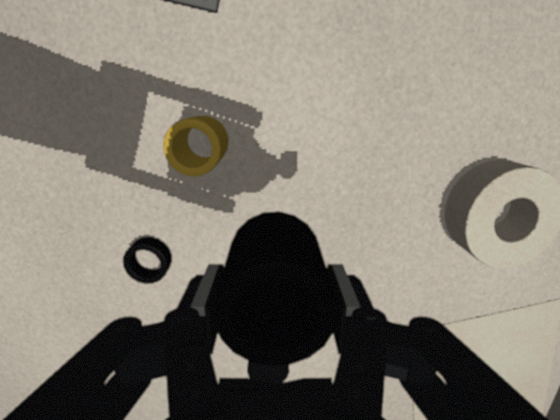

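View pics/sc_sp.png

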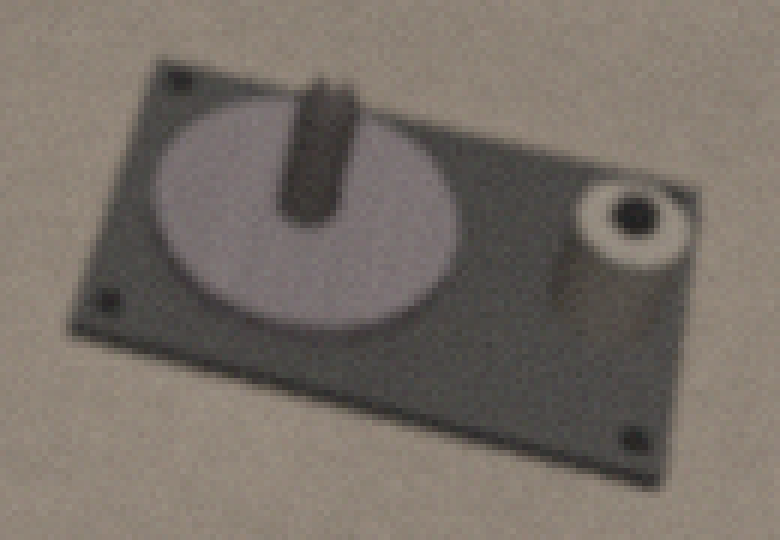

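View pics/sd_sp.png

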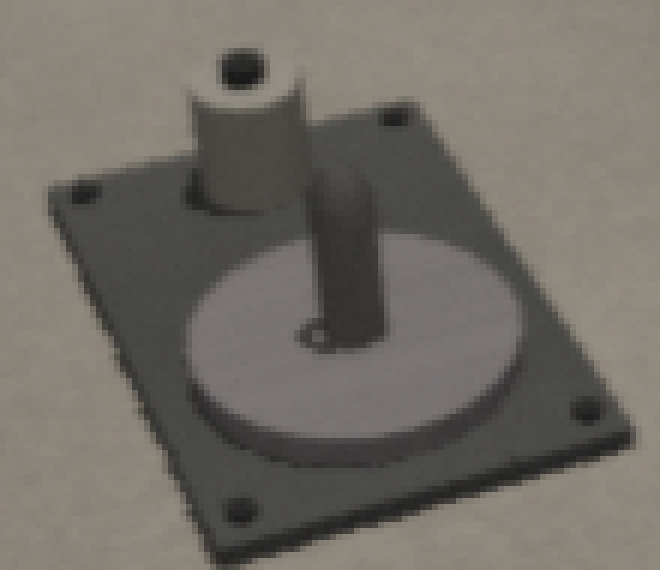

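The wrist picture shows the sleeve held upright, centred between the pads at about (275,290). The crops show the spindle on the turntable and the white roller on its +x end. I'll fit the turntable disc in both fixed views.

```bash
python3 - <<'E'
from h import *
from plant import *
for n,seed in [('scene',(367,238)),('side',(190,195))]:
    im=cv2.imread(f'pics/{n}0.png'); im=cv2.GaussianBlur(im,(3,3),0)
    print(im[seed[1],seed[0]])
    for tol in (14,20,26):
        m=np.zeros((422,562),np.uint8)
        cv2.floodFill(im.copy(),m,seed,0,(tol,)*3,(tol,)*3,4|cv2.FLOODFILL_MASK_ONLY|cv2.FLOODFILL_FIXED_RANGE)
        m=m[1:-1,1:-1]; pts=np.argwhere(m)[:,::-1].astype(np.int32)
        mk=np.zeros_like(m);cv2.fillPoly(mk,[cv2.convexHull(pts)],1)
        print(n,tol,m.sum(),fit(n,mk.astype(float),[.506,.149],None,.022,.0001,.055))
# spindle clicks
def c(n,x,y): return (330+x/6-.4,195+y/6-.4) if n=='scene' else (145+x/6-.4,130+y/6-.4)
print('roller top',atz('scene',c('scene',635,222),.061),atz('side',c('side',243,75),.061))
print('tip',atz('scene',c('scene',335,82),.088),atz('side',c('side',340,172),.088))
print('foot',atz('scene',c('scene',307,208),.022),atz('side',c('side',354,330),.022))
E
```

```text
[116 115 124]
scene 14 1129 (array([0.5108163 , 0.14682136]), np.float64(191.83921568627454), np.float64(1394.0))
scene 20 1203 (array([0.51093081, 0.14652717]), np.float64(132.65882352941176), np.float64(1458.0))
scene 26 154211 (array([ 0.86953045, -0.01318674]), np.float64(191032.6823529412), np.float64(194637.0))
[116 118 123]
side 14 1141 (array([0.50989849, 0.14707696]), np.float64(186.43529411764706), np.float64(1424.0))
side 20 1202 (array([0.5106675, 0.1464695]), np.float64(138.16470588235296), np.float64(1478.0))
side 26 1259 (array([0.51005026, 0.14769039]), np.float64(109.1686274509804), np.float64(1518.0))
roller top [0.54399895 0.25176411 0.061     ] [0.53168123 0.24552745 0.061     ]
tip [0.51409287 0.14618413 0.088     ] [0.50771228 0.14159401 0.088     ]
foot [0.51302075 0.14722507 0.022     ] [0.50897995 0.14636748 0.022     ]
```

Call:
move_arm([
  [[0.4,0.1,0,0.05,-0.02,-0.001,0.03],[0.8,0.3,0,0.1,-0.041,-0.002,0.03],[0.8,0.3,0,0.15,-0.062,-0.003,0.03],[0.8,0.3,0,0.2,-0.083,-0.004,0.03],[0.8,0.3,0,0.243,-0.1,-0.005,0.03]],
])

```text
time: 6.1
eef_pos: [0.5064, 0.1495, 0.1977]
tcp_rot: [0.706, 0.708, -0.001, -0.001]
contact_force: [0.0, 0.5, -0.4]
opening: 0.572
```

Call:
move_arm([
  [[0,0,0,0.01,0,0,0.03],[0,0,0,0.01,0,0,0.03],[0,0,0,0.01,0,0,0.03],[0,0,0,0.01,0,0,0.03],[0,0,0,0.01,0,0,0.03]],
])

```text
time: 6.72
eef_pos: [0.5067, 0.1587, 0.1977]
tcp_rot: [0.706, 0.708, -0.001, -0.001]
contact_force: [0.4, -0.1, 0.1]
opening: 0.574
```

```bash
python3 - <<'E'
from h import *
from plant import *
s=get_state();delta(s,[.5105,.1468,.2],90);print(s['opening'],s['contact_force'])
for n in ('scene','side','wrist'):
    im=read_camera(n);cv2.imwrite(f'pics/{n}4.png',im[:,:,::-1])
    p=s['eef_pos']
    for q in ('sleeve_mid','spindle_foot'): print(n,q,[(r['p'],r['centre']) for r in pinpoint(n,q)])
    print(proj(n,p+[0,0,.005],s),proj(n,[.5105,.1468,.088],s))
E
```

```text
pos [0.5067 0.1587 0.1977] yaw 90.1 tilt [-2.9e-03  2.0e-04 -1.0e+00] shift [-0.0119  0.0037 -0.0023] dyaw(tool z) 0.1
rotvec [-0.17 -0.01  0.14]
0.5744671064192312 [ 0.44621    -0.11441957  0.07933568]
scene sleeve_mid [(0.71, [288.6, 231.6]), (0.68, [401.9, 161.6])]
scene spindle_foot [(0.73, [382.2, 228.0])]
[[401.99703669 163.21047697]] [[385.62806607 207.04126306]]
side sleeve_mid [(0.66, [203.7, 184.0]), (0.56, [186.5, 98.5])]
side spindle_foot [(0.72, [200.7, 184.3])]
[[189.29737543  98.96985846]] [[201.02906133 156.4766053 ]]
wrist sleeve_mid [(0.82, [274.8, 280.0]), (0.81, [303.8, 364.7])]
wrist spindle_foot [(0.63, [274.6, 200.4])]
[[276.1140784  280.43223535]] [[280.67890025 221.47670918]]
```

View pics/scene4.png

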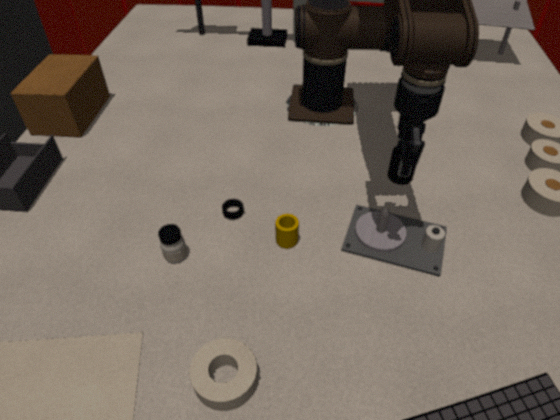

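View pics/side4.png

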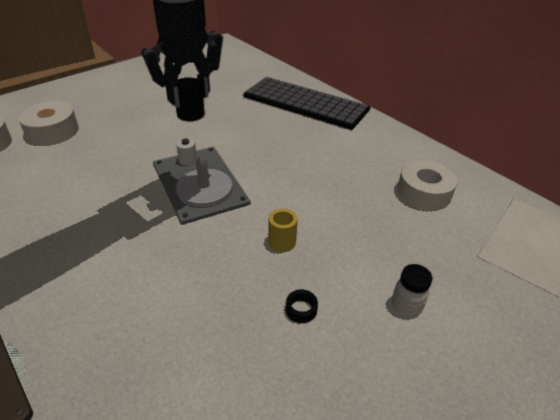

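View pics/wrist4.png

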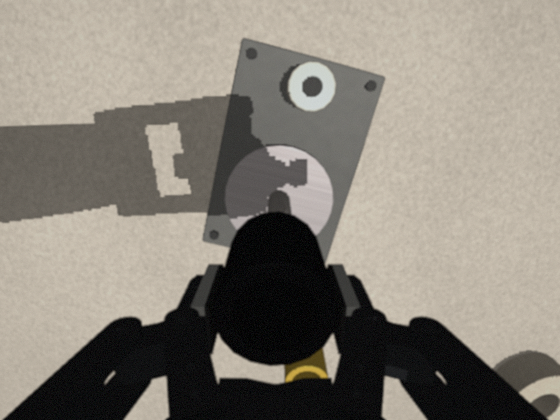

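The scene and side pictures show the sleeve upright in the gripper at (402,165) and (190,98), above the unwinder. The wrist picture shows the disc at about (279,190) with the spindle foot near (279,200). I'll work out the sleeve's offset in the hand and check the spindle from this view.

```bash
python3 - <<'E'
from h import *
from plant import *
s=get_state();p=s['eef_pos']
print('foot by px',atz('wrist',(279,201),.022,s),atz('wrist',(274.6,200.4),.022,s), proj('wrist',[.5105,.1468,.022],s))
print('roller top',atz('wrist',(312.5,86.5),.061,s))
im=cv2.GaussianBlur(cv2.imread('pics/wrist4.png'),(3,3),0)
# disc boundary points by eye-> use right edge / top edge
col=[(333,195),(279,145),(225,190),(319,160),(240,160),(329,178),(228,175)]
P=np.array([atz('wrist',c,.022,s)[:2] for c in col])
r=least_squares(lambda q:np.hypot(*(P-q[:2]).T)-.055,[.51,.147]);print('disc',r.x,r.fun.round(4))
# sleeve in hand
def res(q):
    h=hull('wrist',p[0]+q[0],p[1]+q[1],p[2]+q[2],.06,.025,s)[:,0]
    return [h[:,1].min()-212,h[:,1].max()-364,h[:,0].min()-214, h[:,0].max()-337]
r=least_squares(res,[0,0,-.025],diff_step=1e-3,x_scale=.01);print('sleeve off',r.x,r.fun)
g=cv2.imread('pics/wrist4.png').max(2)
print(g[205:220,275],g[355:372,290],g[355:372,262])
# side/scene
for n in('scene','side'):
    im=cv2.imread(f'pics/{n}4.png');c=proj(n,p+[0,0,.0],s)[0].astype(int);print(c)
    cv2.imwrite(f'pics/{n}4c.png',cv2.resize(im[c[1]-35:c[1]+35,c[0]-40:c[0]+40],None,fx=8,fy=8,interpolation=0))
E
```

```text
foot by px [0.50930624 0.14554685 0.022     ] [0.50484634 0.14616147 0.022     ] [[280.18836079 199.81733764]]
roller top [0.53521085 0.25343754 0.061     ]
disc [0.50883978 0.14747873] [ 0.0001 -0.0008 -0.0003  0.001  -0.0002 -0.0004  0.001 ]
sleeve off [-0.0002588  -0.00172049 -0.02921618] [-0.25001526  0.19891357  0.22894287 -0.22891235]
[64 63 66 63 65 62 51 26 11 16 13 12 14  8  7] [  6  16   8  14  13  11   5   9  24  46  67  80  79  74  78  89 121] [ 10   8  10  19   3  10   9  14  68 130 168 188 189 189 189 190 189]
[401 165]
[189 101]
```

View pics/side4c.png

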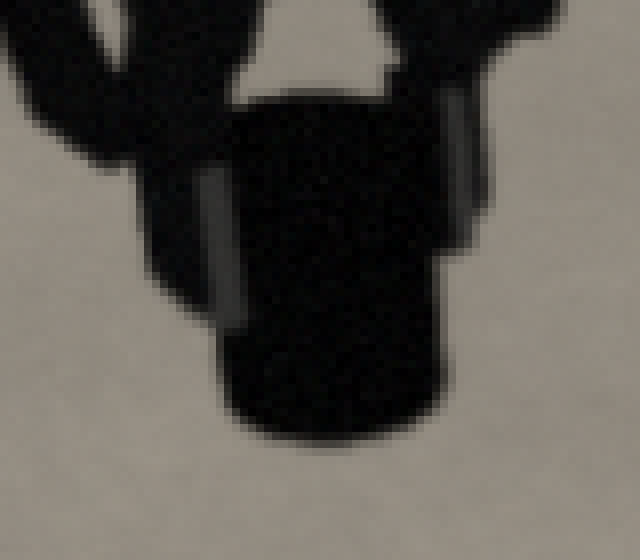

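View pics/scene4c.png

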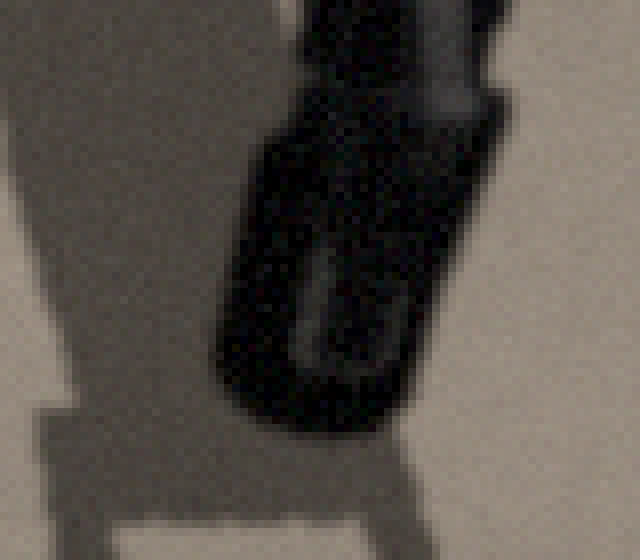

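Sleeve axis in hand is about 1.7 mm towards -y of the TCP, and its lower rim is about 27 mm below it. The views agree on the spindle at (0.510, 0.147). I'll align above it, then lower to just over the tip.

Call:
move_arm([
  [[0,0,0,-0.01,0.003,0.01,0.03],[0,0,0,-0.01,0.003,0.04,0.03],[0,0,0,-0.01,0.003,0.07,0.03],[0,0,0,-0.01,0.003,0.07,0.03],[0,0,0,-0.01,0.003,0.07,0.03]],
])

```text
time: 7.8
eef_pos: [0.5098, 0.1494, 0.1284]
tcp_rot: [0.706, 0.708, -0.001, -0.001]
contact_force: [0.9, 0.7, 0.4]
opening: 0.576
```

```bash
python3 - <<'E'
from h import *
from plant import *
s=get_state();delta(s,[.510,.1485,.049],90);print(s['opening'],s['contact_force'])
for n in ('scene','side','wrist'):
    im=read_camera(n)[:,:,::-1];c=proj(n,[.51,.147,.085],s)[0].astype(int)
    cv2.imwrite(f'pics/{n}5c.png',im if n=='wrist' else cv2.resize(im[c[1]-40:c[1]+45,c[0]-50:c[0]+50],None,fx=6,fy=6,interpolation=0))
E
```

```text
pos [0.5098 0.1494 0.1284] yaw 90.2 tilt [-1.9e-03  3.0e-04 -1.0e+00] shift [-0.0009  0.0004  0.0794] dyaw(tool z) 0.2
rotvec [-0.11 -0.02  0.21]
0.5756835801981618 [0.93095575 0.67676306 0.38625078]
```

View pics/side5c.png

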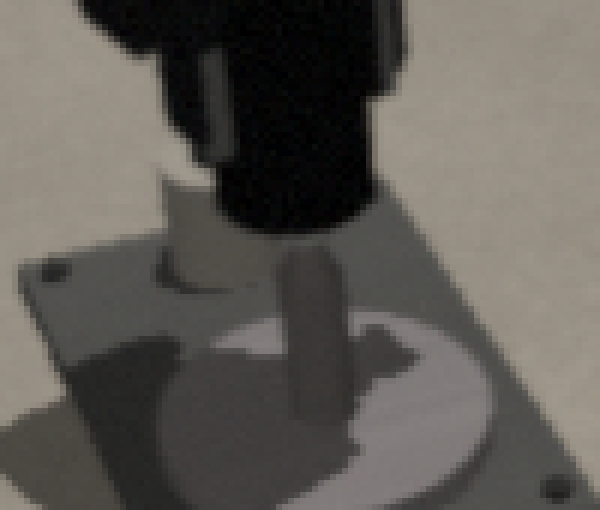

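View pics/scene5c.png

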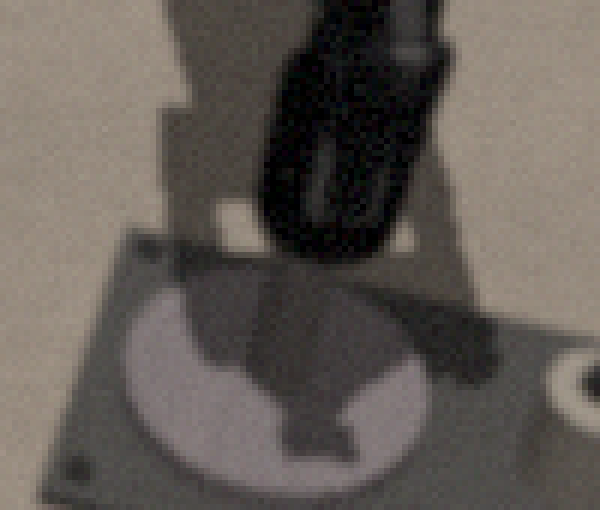

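View pics/wrist5c.png

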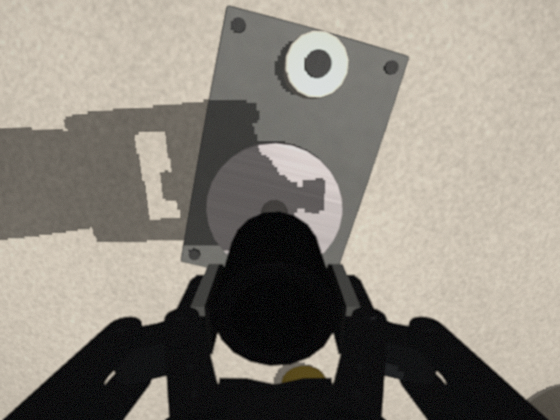

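The sleeve hangs just above the tip, and in the side crop it seems a little left of the spindle. I'll overlay the models to check before going down.

```bash
python3 - <<'E'
from h import *
from plant import *
s=get_state();p=s['eef_pos']
for n in ('scene','side'):
    im=np.ascontiguousarray(read_camera(n)[:,:,::-1]);c=proj(n,[.51,.147,.085],s)[0].astype(int)
    k=7;o=c-[50,40]
    b=cv2.resize(im[o[1]:o[1]+85,o[0]:o[0]+100],None,fx=k,fy=k,interpolation=cv2.INTER_CUBIC)
    b=cv2.convertScaleAbs(b,alpha=1.8)
    def d(h,col): cv2.polylines(b,[np.round((h[:,0]-o+.5)*k).astype(np.int32)],True,col,1)
    d(hull(n,.51,.147,.022,.052,.011,s),(0,255,0)); d(hull(n,.51,.147,.022,.066,.004,s),(0,255,0))
    d(hull(n,.51,.147,.022,.0001,.055,s),(255,255,0))
    d(hull(n,p[0],p[1]-.0017,p[2]-.027,.06,.025,s),(0,0,255))
    cv2.imwrite(f'pics/{n}6.png',b)
E
```

```text
(no output)
```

View pics/side6.png

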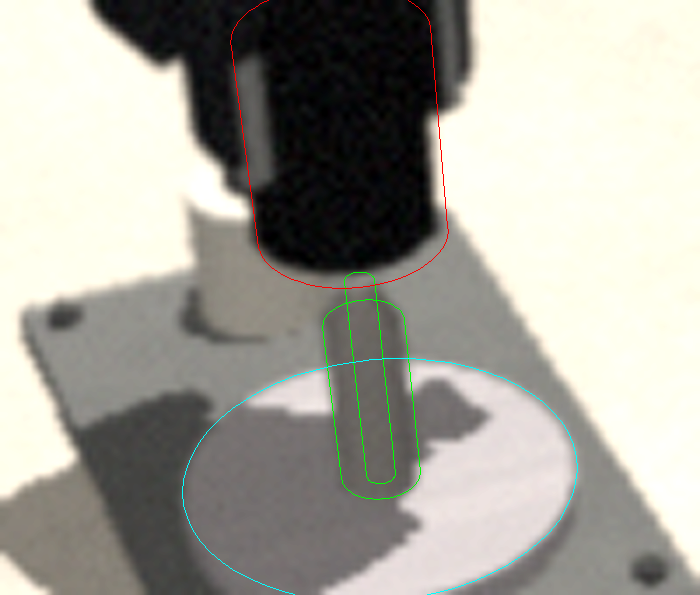

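View pics/scene6.png

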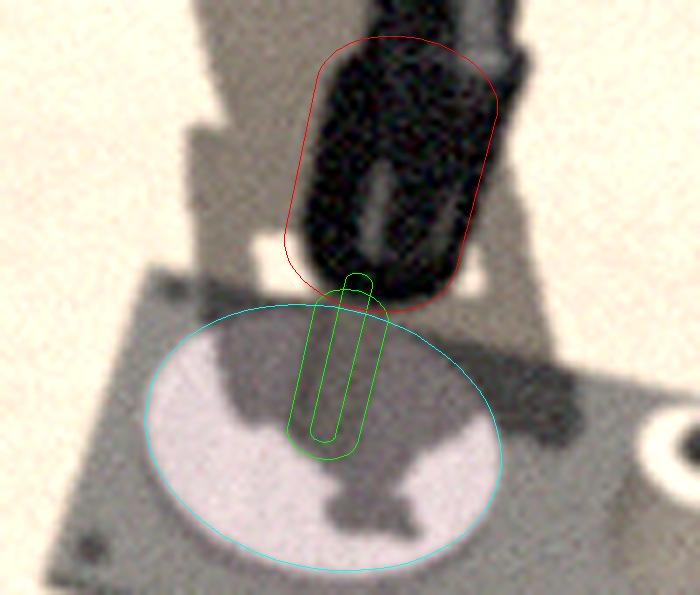

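Against the models, both fixed views show the sleeve 2–3 mm further towards +y than I assumed. The wrist view says otherwise, but the 6 mm radial clearance covers the difference. I'll shift 3 mm towards -y and descend partway, watching the force.

Call:
move_arm([
  [[0,0,0,-0.003,0,0,0.03],[0,0,0,-0.003,0,0.008,0.03],[0,0,0,-0.003,0,0.016,0.03],[0,0,0,-0.003,0,0.024,0.03],[0,0,0,-0.003,0,0.03,0.03]],
])

```text
time: 8.68
eef_pos: [0.5095, 0.1467, 0.0979]
tcp_rot: [0.706, 0.709, -0.001, -0.001]
contact_force: [0.1, 0.5, -0.7]
opening: 0.574
```

```bash
python3 - <<'E'
from h import *
from plant import *
s=get_state();p=s['eef_pos'];delta(s,[.510,.1465,.047],90);print(s['opening'],s['contact_force'],s['wrist_torque'])
for n in ('scene','side'):
    im=np.ascontiguousarray(read_camera(n)[:,:,::-1]);c=proj(n,[.51,.147,.085],s)[0].astype(int)
    k=7;o=c-[50,40]
    b=cv2.resize(im[o[1]:o[1]+85,o[0]:o[0]+100],None,fx=k,fy=k,interpolation=cv2.INTER_CUBIC)
    b=cv2.convertScaleAbs(b,alpha=1.3)
    def d(h,col): cv2.polylines(b,[np.round((h[:,0]-o+.5)*k).astype(np.int32)],True,col,1)
    d(hull(n,.51,.147,.022,.052,.011,s),(0,255,0)); d(hull(n,.51,.147,.022,.066,.004,s),(0,255,0))
    d(hull(n,p[0],p[1]+.0010,p[2]-.025,.06,.025,s),(0,0,255))
    cv2.imwrite(f'pics/{n}7.png',b)
E
```

```text
pos [0.5095 0.1467 0.0979] yaw 90.2 tilt [-1.9e-03  4.0e-04 -1.0e+00] shift [-0.0002  0.0006  0.0509] dyaw(tool z) 0.2
rotvec [-0.11 -0.02  0.23]
0.5736256274208816 [ 0.0982675   0.46114512 -0.65329216] [-0.05692521 -0.02246832 -0.0191592 ]
```

View pics/side7.png

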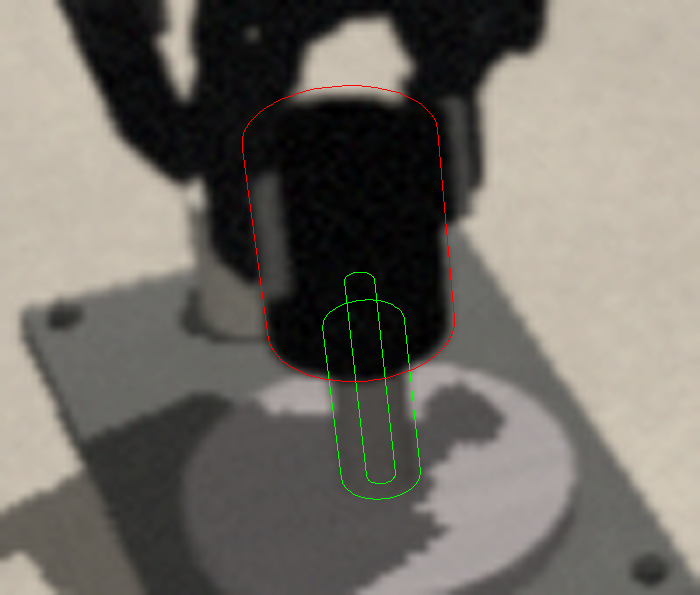

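View pics/scene7.png

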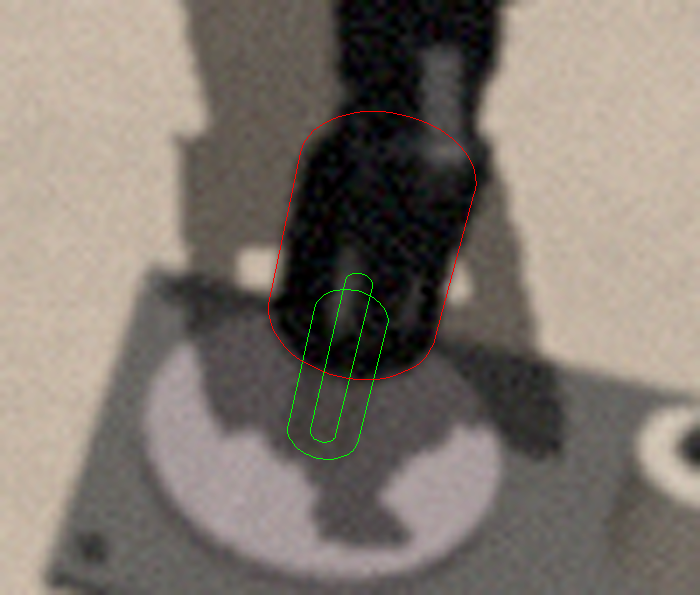

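The sleeve's rim is now below the spindle tip with no contact force, so the spindle is inside the bore. I'll continue down.

Call:
move_arm([
  [[0,0,0,0,0,0.01,0.03],[0,0,0,0,0,0.02,0.03],[0,0,0,0,0,0.03,0.03],[0,0,0,0,0,0.038,0.03],[0,0,0,0,0,0.044,0.03]],
])

```text
time: 9.4
eef_pos: [0.5089, 0.1466, 0.053]
tcp_rot: [0.706, 0.709, -0.001, -0.001]
contact_force: [-0.8, 0.2, -0.6]
opening: 0.572
```

Call:
move_arm([
  [[0,0,0,0,0,0.002,0.03],[0,0,0,0,0,0.003,0.03],[0,0,0,0,0,0.004,0.03],[0,0,0,0,0,0.005,0.03],[0,0,0,0,0,0.005,0.03]],
])

```text
time: 10.02
eef_pos: [0.5089, 0.1466, 0.0481]
tcp_rot: [0.706, 0.709, -0.001, -0.001]
contact_force: [-0.2, -0.8, -0.4]
opening: 0.577
```

No contact yet, so I'll inch down until the sleeve seats.

Call:
move_arm([
  [[0,0,0,0,0,0.001,0.03],[0,0,0,0,0,0.002,0.03],[0,0,0,0,0,0.003,0.03],[0,0,0,0,0,0.003,0.03],[0,0,0,0,0,0.003,0.03]],
])

```text
time: 10.65
eef_pos: [0.5091, 0.1468, 0.0473]
tcp_rot: [0.706, 0.709, -0.001, -0.002]
contact_force: [-5.8, -0.6, 11.9]
opening: 0.575
```

Contact is about 12 N at z = 0.047, which is the expected seated height. Releasing.

Call:
move_arm([
  [[0,0,0,0,0,0,0.075],[0,0,0,0,0,0,0.075],[0,0,0,0,0,0,0.075],[0,0,0,0,0,0,0.075],[0,0,0,0,0,0,0.075]],
])

```text
time: 11.28
eef_pos: [0.509, 0.1467, 0.047]
tcp_rot: [0.706, 0.709, -0.002, -0.002]
contact_force: [0.3, -0.9, 0.3]
opening: 0.877
```

Call:
move_arm([
  [[0,0,0,0,0,-0.01,0.075],[0,0,0,0,0,-0.03,0.075],[0,0,0,0,0,-0.06,0.075],[0,0,0,0,0,-0.1,0.075],[0,0,0,0,0,-0.14,0.075]],
])

```text
time: 11.9
eef_pos: [0.5095, 0.1467, 0.1889]
tcp_rot: [0.706, 0.709, -0.001, -0.001]
contact_force: [0.4, -0.3, -0.7]
opening: 0.879
```

```bash
python3 - <<'E'
from h import *
from plant import *
s=get_state();print(s['time'],s['eef_pos'],s['opening'],s['contact_force'])
for n in ('scene','side','wrist'):
    im=np.ascontiguousarray(read_camera(n)[:,:,::-1]); cv2.imwrite(f'pics/{n}8f.png',im)
    if n=='wrist': continue
    c=proj(n,[.51,.147,.06],s)[0].astype(int)
    k=7;o=c-[50,40]
    b=cv2.resize(im[o[1]:o[1]+85,o[0]:o[0]+100],None,fx=k,fy=k,interpolation=cv2.INTER_CUBIC)
    b=cv2.convertScaleAbs(b,alpha=1.3)
    def d(h,col): cv2.polylines(b,[np.round((h[:,0]-o+.5)*k).astype(np.int32)],True,col,1)
    d(hull(n,.51,.147,.022,.06,.025,s),(0,0,255))
    cv2.imwrite(f'pics/{n}8.png',b)
E
```

```text
11.9 [0.50953819 0.14672999 0.18890335] 0.8787792948011461 [ 0.40566552 -0.28388558 -0.65084823]
```

View pics/side8.png

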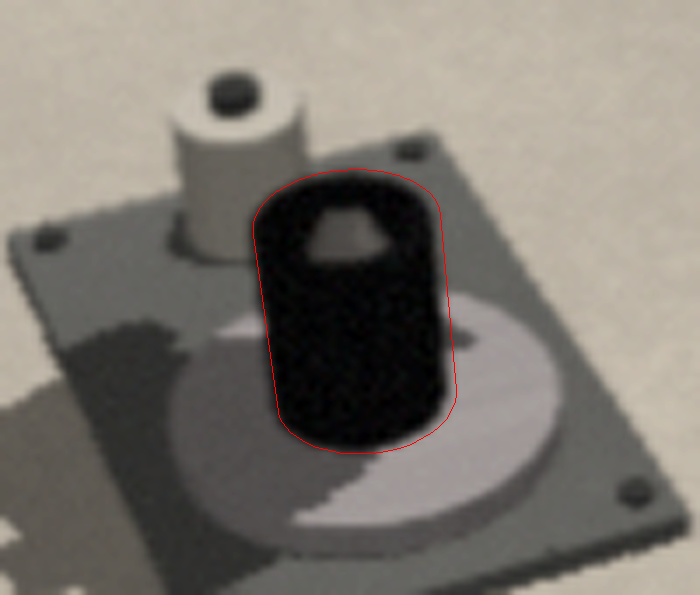

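View pics/scene8f.png

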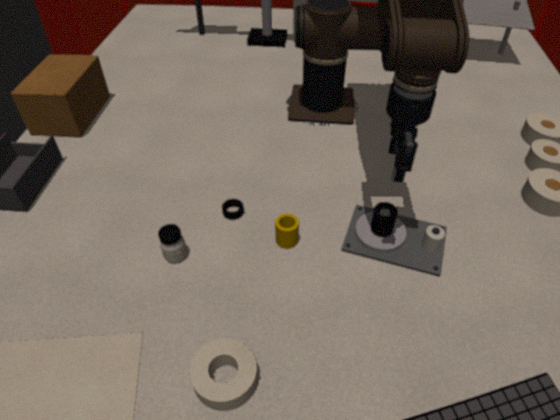

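View pics/scene8.png

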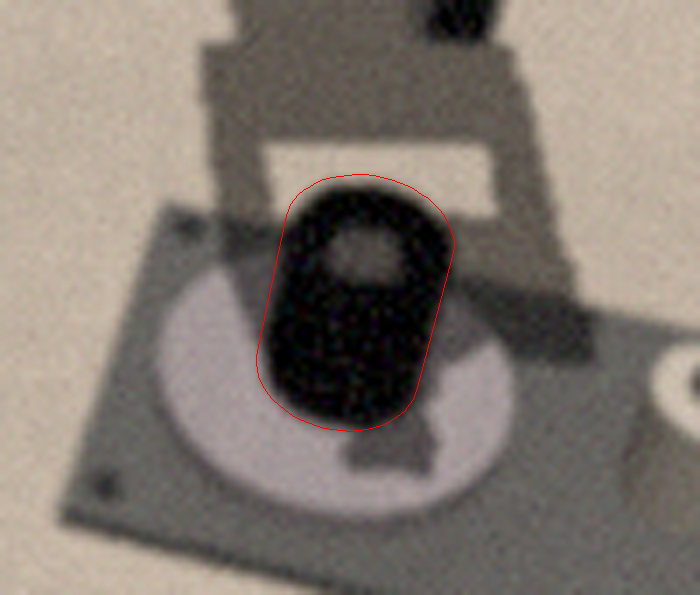

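View pics/wrist8f.png

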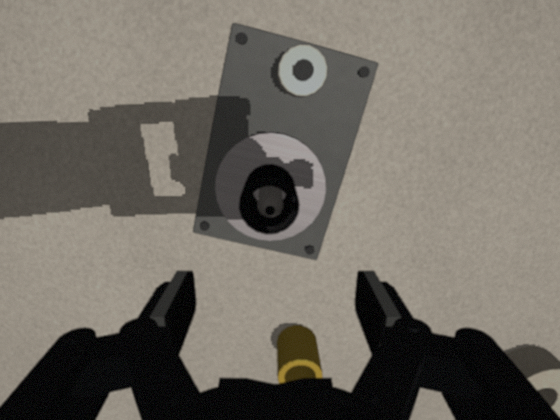

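The sleeve stands seated on the turntable, at (384,220) in the scene view and (270,200) in the wrist view. The spindle tip shows inside its bore and the gripper is clear. The ring (233,209), bottle (172,243) and yellow sleeve (288,230) have not moved. Handing in.

```bash
python3 -c "
from plant import *
print(ticket.sign_off())"
```

```text
the job is handed in; nothing more can be done
None
```

The tall black sleeve is now on the unwinder's spindle, sitting on the turntable and released. I handed the job in shortly after 11.9 s of robot time, against the 38 s limit.

- **Seating:** the arm met about 12 N of contact at TCP z = 0.047 m, the height expected for a seated sleeve. After release the force went back to about zero and the gripper rose clear. In the last pictures from all three cameras the sleeve stands upright on the disc with the spindle tip inside its bore. Its outline matches the seated model to within about 2 mm in both fixed views.
- **Left alone:** the ring, the bottle and the yellow look-alike are where they were in the first scene picture.
- **Disagreement:** the wrist camera and the fixed cameras differed by about 3 mm on where the sleeve sat in the gripper. I aimed between the two, within the 6 mm clearance, and saw no contact force until the sleeve seated.

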